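Open the bench centrifuge

ROBOT

A 6-joint arm with a two-finger parallel gripper is mounted at the origin on the work surface. World frame = base frame: x ahead of the robot, y to its left, z up, the work surface at z = 0. Lengths are in m, angles in rad, forces in N, time in s.
With the tool pointing down it reaches from about 0.325 to 0.875 m from the base axis. Payload 4.4 kg.
Tool frame: the origin (TCP) lies midway between the tips of the shut fingers; the grasp point (between the pads) lies 19 mm behind it; y points along the fingers, z is the direction in which the jaws open and shut, and the axes are right-handed (so a half turn about y gives the same grasp; the last joint's range is limited). The gripper opens to 85 mm and grips with 20 to 120 N. Pads are 22 mm wide; open, the fingers measure 114 mm over their backs; the gripper's body (76 mm by 85 mm) begins 54 mm behind the grasp point. The pads swing forward as they close: fully open they stand 13 mm farther back than shut.
Start: joints at [1.165, 0.207, 1.542, -0, 1.393, -0.15], TCP at [0.145, 0.556, 0.231] pointing down, gripper open.
Joint ranges: [-2.73, 2.73], [-0.86, 2.22], [0.23, 2.46], [-1.11, 4.25], [0.08, 2.63], [-2.82, 2.82]. Speed limits (rad/s): [2.79, 2.79, 3.14, 3.14, 3.14, 3.14].

INTERFACE

Orientations are given as a unit quaternion [x, y, z, w].
In Python, from rig import readout, imaging, job, nets gives the robot as it stands.
- The arm moves only by the tool arm_command, never from a script. Its argument "plan" is a list of rows, each a list of 4 numbers: the shift along the tool's x, y, z each as a share of 100 mm, from -1 to 1, then the turn about the tool's y as a share of 180 degrees, from -1 to 1. In form: [[x, y, z, turn], ...]. A call has 1 to 5 rows; each row is the pose to reach, as a shift and turn from the pose commanded when the call began, along the tool's axes at that moment, turning the shorter way round; what a row does not reach only later rows make up. A row lasts 1/10 s, in which the tool goes at most 50 mm and 8.59 degrees, less where a joint would pass 70% of its speed; a pose out of reach is approached as far as the arm can. A call with a number of a shift or a turn outside -1 to 1 is refused whole. A call with a gripper value outside its range is refused whole. "fingers" is the opening, from 0 (shut) to 1 (fully open), set as the call begins (left out, the last holds). The fingers move at their own pace and stop on an object; "squeeze" is the grip in N (left out, the last holds). Time passes only in rows, so rows that repeat a pose let the fingers close. It gives the time, the measured TCP pose, the force and the opening at its end, in the units of the state.
- readout.state(): the state, without advancing time (a new reading comes with each control period).
- imaging.grab_frame(name): name is "scene" or "top" or "wrist"; returns the picture (384x512x3 uint8, red, green, blue); there is no depth.
- imaging.calibration(name): a dict with "mtx" (3x3 intrinsics, pixels), "R" (3x3) and "t" (3): a world point X has camera coordinates R X + t. Camera axes: x right, y down, z forward; pixel columns grow to the right and rows downward; lengths in m; the calibration is good to about 2 mm. A picture is of the moment at which its call begins: read the wrist's pose just before it. calibration takes no time and is no camera call; for the wrist camera it gives the pose at the moment of the call.
- job.close_job(): hands the job in, once; it reports no verdict.
Trained networks look in the newest picture that a camera, given by its name, has taken for a name from the list of things; names that differ only in an ending like _2 or _b are one class to them, and where a whole thing is asked for, a point or a joint stands for the part that bears it (a point fixed in the world has none). Each returns a list of dicts, best first, with "p" (0 to 1); they miss things now and then, are a little off and sometimes report something else, mostly with a low value. They report only what shows in the picture. A call takes as long as a camera call.
- nets.recognise(name, camera): "xy" ([column, row] in pixels, amid what is visible of it).
The state is a dict: "time": time; "qpos": joint angles; "joint_velocities": joint speeds; "joint_torque": joint torques, N m; "position": TCP position; "eef_rot": TCP orientation; "contact_force": force on the tool from outside, world axes, zero at the start; "torque": the same for the moment, N m; "opening": finger opening in m.
Only numpy, scipy, OpenCV 4.12 (cv2) and the standard library are available. Lean on these libraries where they do the work, as an engineer would, in place of code of your own. Each camera call takes 0.05 s, during which the arm holds its last target.

TASK

Open the small bench centrifuge: press its release tab, the wide ribbed one in the middle of the front, down with a fingertip so that the clear lid springs up ajar, then push the lid over with the fingers until it is fully open, leaning back on its stop. Nothing is to be picked up: the centrifuge stays standing where it is, its round run key is not pressed, and the things around it are left alone.

Things in the scene. Friction and masses are not known exactly. Their poses are not given: they have to be found in the camera images.
- centrifuge: white bench centrifuge, loose on rubber feet, 1.4 to 2.1 kg, 190 deep (x) x 150 mm wide (y). Origin: centre of its underside; +x from its front (tab, key, dial; faces the robot) to its rear (hinge), z up. Front deck (x -95 to -57) 60 mm high, housing behind it 90, closed lid 118, dial at x -77, y 51: 75. Can slide or tip if shoved with over about 6 N at the open lid's top.
- tab_pad (a point): press point: top centre of the release tab's ribbed grey pad, at x -88, y 0, z 86 mm of the centrifuge at rest. The pad is 44 mm wide (y) and reaches 12 mm forward, 18 mm rearward of it; free space below. The tab's claw, 98 mm high, stands 20 mm behind this point and leans 6 mm forward when pressed. Axes as the centrifuge's at rest.
- release_tab (a joint): tilt of the release tab (rad): 0 at rest, 0.34 at its lower stop, growing as the pad is pressed down; its pivot lies 22 mm behind the press point. It unlatches the lid at about 0.22 rad (press point 4.8 mm down, 2.5 N) and stops 7.3 mm down (3 N); a flat fingertip comes to bear nearer the pivot and needs up to twice the force. It springs back when let go.
- lid (a joint): angle of the lid (rad): 0 shut and latched, 1.85 at its stop, leaning back past upright. Unlatched, spring pins lift it within 0.4 s to about 0.5, where it rests. From there it is pushed on (under 2 N at the edge): let go below about 1.2 it falls back to ajar, beyond about 1.35 the slightly stiff, damped hinge holds it where it is left.
- lid_edge (a point): middle of the lid's front edge, on its underside, 135 mm from the hinge line; moves with the lid. The lid is a clear plate 5 mm thick, 134 mm wide, flat below, with a clear round crown 116 mm across, 23 mm high on top; a 22 mm wide tongue sticks out 8 mm further mid-edge. 75 to 110 g. Axes: x along the lid to the hinge, z out of its top.
- lid_hinge (a point): middle of the lid's hinge line, at x 80, y 0, z 92.5 mm of the centrifuge; the line runs along the centrifuge's y. Axes as the centrifuge's.
- run_key_top (a point): top centre of the round grey run key, 18 mm across, 69 mm high, on the right of the front deck (x -77, y -51 mm of the centrifuge). Not to be pressed.
- run_key (a joint): travel of the run key in m: 0 up, 0.004 pressed in.
- dish_stack: bystander beside the centrifuge (left or right): stack of four closed petri dishes, 90 mm across, 62 mm high. Origin: centre of its underside.
- tube_rack: bystander beside the centrifuge (left or right): small grey tube rack, 120 x 64 mm, 45 mm high. Origin: centre of its underside.
- dish_tower: bystander to one side of the table: stack of seven closed petri dishes, 90 mm across, 109 mm high. Origin: centre of its underside.
- spray_bottle: bystander to one side of the table: white trigger spray bottle, 84 mm across, 178 mm high. Origin: centre of its underside.
- grain_jar: bystander to one side of the table: closed glass jar with a metal cap, 88 mm across, 116 mm high. Origin: centre of its underside.
- scalpel: bystander on the table in front of the centrifuge: scalpel lying flat, 158 mm long along its x, 5 mm high. Origin: centre of its underside.
- marker: bystander on the table in front of the centrifuge: capped marker pen lying flat, 131 mm long along its x, 19 mm high. Origin: centre of its underside.

How it is judged:
On the way, in this order (a step that is already met when the one before it is completed fails the run):
1. a finger presses the release tab down (value of joint release_tab above 0.1 rad and value of joint lid below 0.1 rad and contact force between the fingers and release_tab above 0.5 N).
2. the lid has sprung up ajar by itself (value of joint lid between 0.3 and 0.8 rad and contact force between each of the arm, the fingers and lid below 0.2 N), for 0.1 s.
At the end, for the whole second after the job is handed in: The lid is fully open and at rest (beyond 1.75 of 1.85 rad), the tab has sprung back, and the centrifuge stands level within 25 mm of where it stood (value of joint lid above 1.75 rad and velocity of joint lid below 0.1 rad/s and value of joint release_tab below 0.06 rad and value of joint run_key below 0.002 m and distance of centrifuge from where it was at the start of the episode below 0.025 m and angle between centrifuge's own z axis and vertical below 0.03 rad); the robot touches nothing.
It fails at once if the centrifuge is shoved more than 25 mm, lifted more than 10 mm or tipped by more than 0.12 rad (distance of centrifuge from where it was at the start of the episode above 0.025 m or height (world z) of centrifuge above 0.01 m or angle between centrifuge's own z axis and vertical above 0.12 rad).
It fails at once if the run key is pressed (value of joint run_key above 0.002 m).
It fails at once if a bystander is moved by more than 20 mm or lifted (distance of any of dish_stack, tube_rack, dish_tower, spray_bottle, grain_jar, scalpel, marker from where it was at the start of the episode above 0.02 m).
It also fails if it takes over 48 s, if anything falls off the work surface, if the arm or the gripper's body presses on something with over 40 N, if the wrist force passes 120 N, or if a joint passes its speed limit or range.

## Working session

There is one attempt and no reset: what is moved stays moved. The work goes in short steps, Python scripts to look and compute and a tool call to move; the robot and the scene stay as the last step left them, time stands still between calls to the robot, and variables do not carry over. Pictures are saved under pics/ and viewed, and the job is handed in when it is done.

Besides the shell and the picture viewer there is one more tool, called after "Request:" by a JSON object that holds its "method" and its "body". arm_command: Moves the arm, as the interface text tells. Shift numbers are shares of 100 mm and turn numbers shares of 180 degrees, none past 1 either way. Its arguments: {"type":"object","properties":{"plan":{"type":"array","items":{"type":"array","items":{"type":"number","minimum":-1,"maximum":1}}},"fingers":{"type":"number"},"squeeze":{"type":"number"}},"required":["plan"]}

```bash
ls; mkdir -p pics
cat > h.py <<'E'
import numpy as np, cv2
from rig import readout, imaging, job, nets
def save(n,f):
    im=imaging.grab_frame(n); cv2.imwrite('pics/'+f,cv2.cvtColor(im,cv2.COLOR_RGB2BGR)); return im
def proj(n,X,c=None):
    c=c or imaging.calibration(n); X=np.atleast_2d(X); q=(np.array(c['R'])@X.T).T+np.array(c['t']); p=(np.array(c['mtx'])@q.T).T
    return p[:,:2]/p[:,2:]
E
python3 - <<'E'
from h import *
for n in ('scene','top','wrist'):
    save(n,n+'0.png')
    c=imaging.calibration(n); R=np.array(c['R']);print(n,'cam pos',-R.T@np.array(c['t']),'fwd',R[2],'f',c['mtx'][0][0])
for o in ('centrifuge','tab_pad','lid_hinge','run_key_top','lid_edge'):
    for n in('scene','top'):
        print(o,n,[(np.round(d['xy']),round(d['p'],2)) for d in nets.recognise(o,n)[:2]])
s=readout.state();print(s)
E
```

```text
pics
scene cam pos [ 0.93825559 -0.55246335  0.83841462] fwd [-0.39758819  0.5342205  -0.74601078] f 346.8319937642787
top cam pos [0.36903377 0.01005446 1.12179075] fwd [ 0.13750792  0.00689911 -0.99047664] f 364.64447742414796
wrist cam pos [0.07885077 0.57387014 0.3720087 ] fwd [ 0.26074158 -0.07157761 -0.96275151] f 288.33437719334535
centrifuge scene [(array([241., 227.]), 0.65)]
centrifuge top [(array([300., 173.]), 0.64)]
tab_pad scene [(array([208., 211.]), 0.74)]
tab_pad top [(array([309., 196.]), 0.47)]
lid_hinge scene [(array([361., 140.]), 0.71), (array([241., 226.]), 0.65)]
lid_hinge top []
run_key_top scene []
run_key_top top []
lid_edge scene [(array([243., 224.]), 0.53)]
lid_edge top [(array([300., 169.]), 0.71), (array([251., 198.]), 0.17)]
{'time': 0.65, 'qpos': array([ 1.16550433e+00,  2.06541941e-01,  1.54151765e+00, -1.61466934e-05,
        1.39344426e+00, -1.50505367e-01]), 'joint_velocities': array([ 4.36667156e-04, -1.42584752e-03, -2.16280201e-04, -1.09434470e-03,
        2.31801514e-03, -7.17311403e-05]), 'joint_torque': array([ 5.65587143e-04, -3.82852829e+01, -2.91851878e+01, -1.35939040e-04,
        9.62255253e-04, -2.10552429e-05]), 'position': array([0.14494641, 0.55644446, 0.23130629]), 'eef_rot': array([-0.70134818,  0.08982221, -0.08985024,  0.70140547]), 'contact_force': array([-0.13498834, -0.12115101, -0.14481904]), 'torque': array([-0.04684752, -0.02175562,  0.01775779]), 'opening': 0.0851636558075548}
```

View pics/scene0.png

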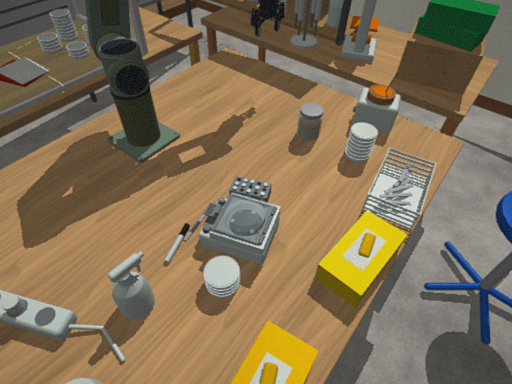

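View pics/top0.png

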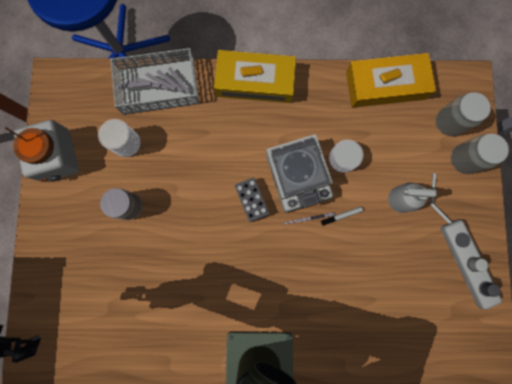

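Run:
```python
from h import *
im=cv2.imread('pics/top0.png'); cv2.imwrite('pics/topz.png',cv2.resize(im[90:270,200:400],None,fx=4,fy=3.3,interpolation=cv2.INTER_CUBIC)[:594])
im=cv2.imread('pics/scene0.png'); cv2.imwrite('pics/scenez.png',cv2.resize(im[150:300,150:350],None,fx=4,fy=4,interpolation=cv2.INTER_CUBIC))
```

```text
(no output)
```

View pics/topz.png

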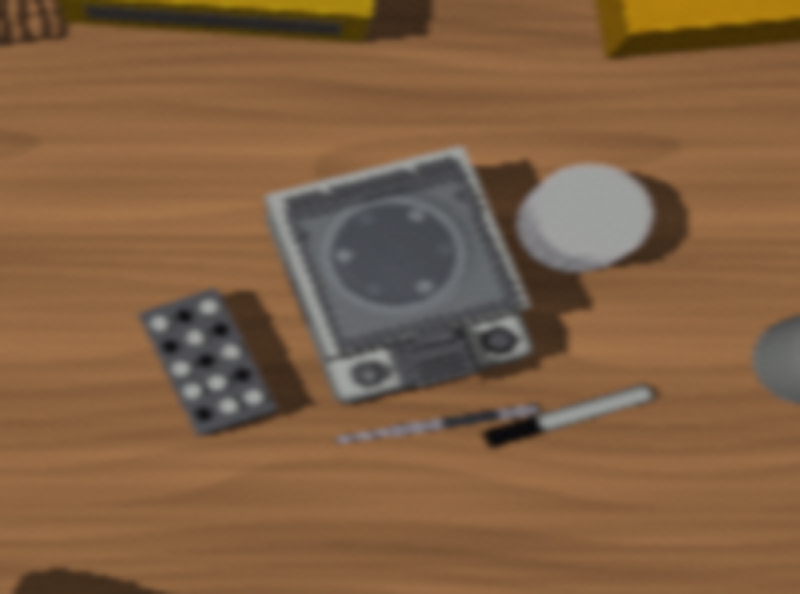

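View pics/scenez.png

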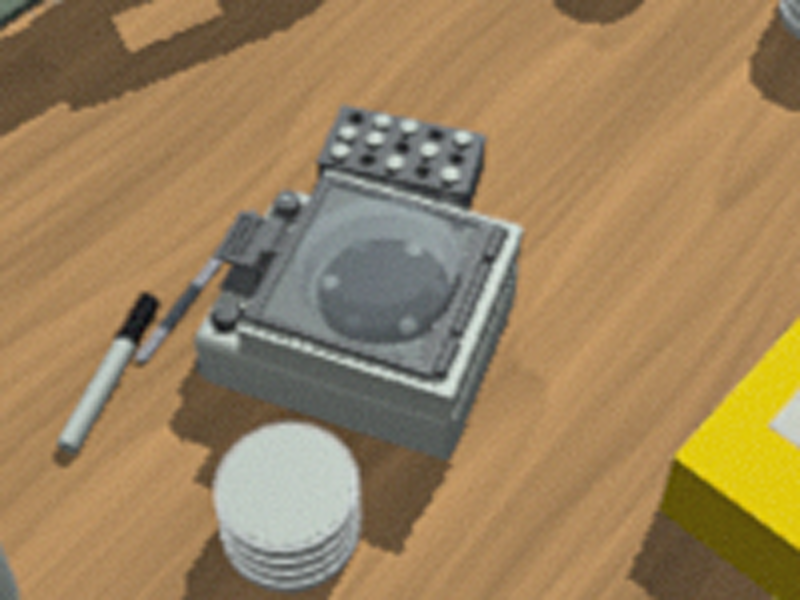

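View pics/wrist0.png

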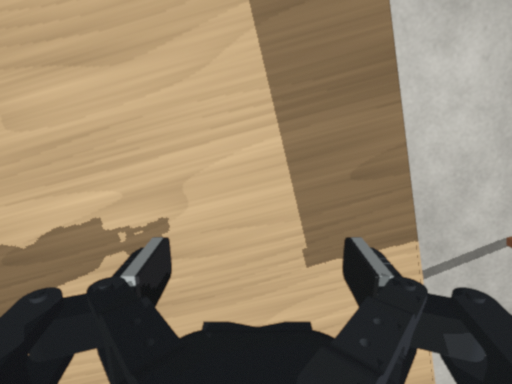

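```bash
cat > fit.py <<'E'
from h import *
from scipy.optimize import least_squares
obs=[('top',(-77,51,75),(293,202.7)),('top',(-77,-51,69),(325,193)),('top',(-88,0,86),(310,201.5)),('top',(95,75,90),(266.7,149.7)),('top',(95,-75,90),(315.7,134.8)),('top',(-95,75,60),(286.2,211.8)),
('scene',(-77,51,75),(222,200.7)),('scene',(-77,-51,69),(206.5,228.2)),('scene',(-88,0,86),(210,209.2)),('scene',(95,-75,90),(264.5,248.2)),('scene',(95,75,90),(280.5,206.7))]
cal={n:imaging.calibration(n) for n in('scene','top')}
def T(p,m):
    c,s=np.cos(p[2]),np.sin(p[2]); m=np.array(m)/1000.
    return np.array([p[0]+c*m[0]-s*m[1],p[1]+s*m[0]+c*m[1],m[2]+(p[3] if len(p)>3 else 0)])
def res(p): return np.concatenate([proj(n,T(p,m),cal[n])[0]-np.array(q) for n,m,q in obs])
for p0 in ([.55,-.05,.3],[.55,-.05,.3,0]):
    r=least_squares(res,p0,loss='soft_l1');print(r.x,np.degrees(r.x[2]));print(np.round(res(r.x).reshape(-1,2),1).tolist())
E
python3 fit.py
```

```text
[ 0.55751714 -0.11542885  0.31840439] 18.243227714743195
[[-0.7, -0.0], [0.4, -0.8], [0.8, -1.0], [-0.7, -1.3], [-0.7, -1.8], [-0.3, -0.3], [-1.4, -1.4], [-0.8, -0.7], [-0.6, -0.5], [-1.5, 0.8], [-0.2, -0.7]]
[ 0.55699076 -0.11475707  0.31954181 -0.0042042 ] 18.308397044302385
[[-1.1, 0.3], [-0.1, -0.5], [0.4, -0.7], [-1.0, -0.7], [-1.2, -1.2], [-0.6, 0.0], [-1.4, -0.6], [-0.6, -0.1], [-0.5, 0.3], [-1.5, 1.4], [-0.4, 0.0]]
```

```bash
cat >> h.py <<'E'
from scipy.spatial.transform import Rotation as Ro
P=np.array([0.5575,-0.1154,0.3184])
def c2w(m,P=P):
    c,s=np.cos(P[2]),np.sin(P[2]); m=np.asarray(m)/1000.
    return np.array([P[0]+c*m[0]-s*m[1],P[1]+s*m[0]+c*m[1],m[2]])
def w2c(w,P=P):
    c,s=np.cos(P[2]),np.sin(P[2]); d=np.asarray(w)[:2]-P[:2]
    return np.array([c*d[0]+s*d[1],-s*d[0]+c*d[1],w[2]])*1000
def st():
    s=readout.state(); R=Ro.from_quat(s['eef_rot']).as_matrix()
    print('t',s['time'],'cent-frame mm',np.round(w2c(s['position']),1),'F',np.round(s['contact_force'],2),'open',s['opening'])
    return s,R
def togo(m):
    s,R=st(); d=R.T@(c2w(m)-s['position'])*1000
    print('tool shift mm',np.round(d,1)); print('axes: x',np.round(R[:,0],3),'y',np.round(R[:,1],3),'z',np.round(R[:,2],3))
    a=np.degrees(np.arctan2(R[1,0],R[0,0])); print('heading of tool x',a)
E
python3 -c "
from h import *
togo((-96,0,200))"
```

```text
t 0.65 cent-frame mm [-181.5  767.2  231.3] F [-0.13 -0.12 -0.14] open 0.0851636558075548
tool shift mm [ 487.9   31.3 -598.2]
axes: x [ 0.968 -0.252  0.   ] y [ 0.  0. -1.] z [0.252 0.968 0.   ]
heading of tool x -14.598035657076137
```

Request:
{"method": "arm_command", "body": {"plan": [[0.2,0,-0.25,-0.0456],[0.4,0,-0.5,-0.0912],[0.6,0,-0.75,-0.1368],[0.8,0,-1,-0.1824],[0.8,0,-1,-0.1824]], "fingers": 0, "squeeze": 20}}

```text
time: 1.15
position: [0.198, 0.4369, 0.2312]
eef_rot: [0.699, 0.112, -0.112, -0.698]
contact_force: [-0.4, -0.5, 0.7]
opening: 0.0125
```

```bash
python3 -c "
from h import *
togo((-96,0,200))"
```

```text
t 1.15 cent-frame mm [-168.5  637.   231.2] F [-0.42 -0.47  0.72] open 0.012522293291973479
tool shift mm [  73.6   32.1 -636.9]
axes: x [ 0.95   0.311 -0.   ] y [ 0.    -0.002 -1.   ] z [-0.311  0.95  -0.002]
heading of tool x 18.147315615857465
```

Request:
{"method": "arm_command", "body": {"plan": [[0.35,0,-0.35,0],[0.7,0,-0.7,0],[0.74,0,-1,0]]}}

```text
time: 1.45
position: [0.3022, 0.368, 0.2321]
eef_rot: [-0.698, -0.112, 0.11, 0.699]
contact_force: [0.5, 0.6, 0.2]
opening: -0.0002
```

Request:
{"method": "arm_command", "body": {"plan": [[0,0,-0.5,0],[0,0,-1,0]]}}

```text
time: 1.65
position: [0.3308, 0.2721, 0.2316]
eef_rot: [-0.698, -0.112, 0.112, 0.698]
contact_force: [0.4, -0.0, -0.0]
opening: -0.0003
```

Request:
{"method": "arm_command", "body": {"plan": [[0,0,-0.5,0],[0,0,-1,0]]}}

```text
time: 1.85
position: [0.362, 0.1767, 0.2318]
eef_rot: [-0.698, -0.112, 0.111, 0.698]
contact_force: [0.5, 0.2, 0.6]
opening: -0.0001
```

Request:
{"method": "arm_command", "body": {"plan": [[0,0,-0.5,0],[0,0,-1,0]]}}

```text
time: 2.05
position: [0.3935, 0.0814, 0.2319]
eef_rot: [-0.698, -0.112, 0.111, 0.698]
contact_force: [1.4, 0.1, -0.6]
opening: 0.0
```

Request:
{"method": "arm_command", "body": {"plan": [[0,0,-0.5,0],[0,0,-1,0],[0,0,-1,0]]}}

```text
time: 2.35
position: [0.4262, -0.0174, 0.2321]
eef_rot: [0.7, 0.109, -0.108, -0.698]
contact_force: [0.1, 0.5, 1.1]
opening: -0.0002
```

```bash
python3 -c "
from h import *
togo((-96,0,200))
save('wrist','w1.png')"
```

```text
t 2.35 cent-frame mm [-94.  134.2 232.1] F [0.12 0.46 1.1 ] open -0.00018626799297233632
tool shift mm [  -0.7   32.5 -134.1]
axes: x [0.953 0.304 0.002] y [ 0.003 -0.003 -1.   ] z [-0.304  0.953 -0.003]
heading of tool x 17.675543416640384
```

View pics/w1.png

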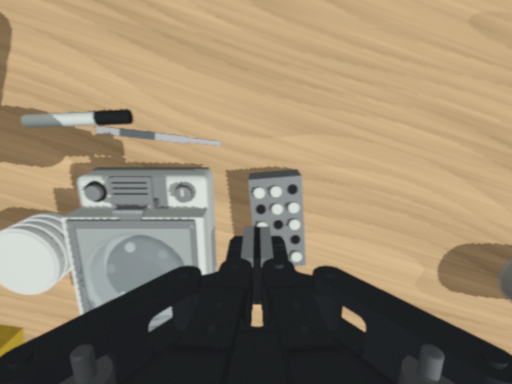

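Run:
```python
from h import *
im=cv2.imread('pics/w1.png'); cv2.imwrite('pics/w1z.png',cv2.resize(im[155:305,60:230],None,fx=4,fy=4,interpolation=cv2.INTER_CUBIC))
print(np.round(proj('wrist',[c2w(m) for m in [(-77,51,75),(-77,-51,69),(-88,0,86),(-95,75,60),(-95,-75,60)]]),1))
```

```text
[[176.9 193.4]
 [ 85.6 192.6]
 [123.8 186.5]
 [200.8 173.9]
 [ 66.  175. ]]
```

View pics/w1z.png

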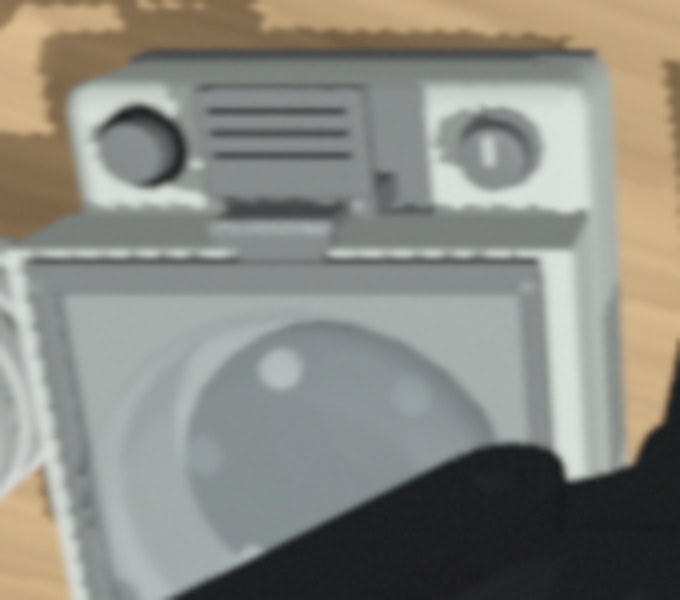

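Request:
{"method": "arm_command", "body": {"plan": [[0,0,-0.4,0],[0,0,-0.75,0],[0,0,-0.75,0],[0,0,-0.75,0]]}}

```text
time: 2.8
position: [0.4474, -0.0822, 0.2311]
eef_rot: [-0.698, -0.112, 0.112, 0.699]
contact_force: [0.9, 0.0, 0.3]
opening: 0.0
```

Run:
```python
from h import *
togo((-96,0,200))
c=imaging.calibration('wrist')
im=save('wrist','w2.png')
togo((-96,0,200))
im=cv2.imread('pics/w2.png'); cv2.imwrite('pics/w2z.png',cv2.resize(im[130:280,100:300],None,fx=4,fy=4,interpolation=cv2.INTER_CUBIC))
for cc in(c,None): print(np.round(proj('wrist',[c2w(m) for m in [(-77,51,75),(-77,-51,69),(-88,0,86),(-95,75,60),(-95,-75,60)]],cc),1).tolist())
```

```text
t 2.8 cent-frame mm [-94.1  66.  231.1] F [0.86 0.02 0.28] open 4.0801659822208425e-05
tool shift mm [ -1.8  31.  -66. ]
axes: x [ 0.95   0.313 -0.   ] y [-0.001  0.001 -1.   ] z [-0.313  0.95   0.001]
heading of tool x 18.228214456232692
t 2.85 cent-frame mm [-94.3  66.5 231.1] F [-0.67  0.72  0.2 ] open 5.369888357653358e-05
tool shift mm [ -1.8  31.  -66.5]
axes: x [ 0.949  0.314 -0.   ] y [-0.001  0.001 -1.   ] z [-0.314  0.949  0.001]
heading of tool x 18.291777611363596
[[242.6, 193.0], [149.7, 191.7], [192.3, 185.8], [264.7, 173.7], [129.2, 173.9]]
[[242.2, 193.2], [149.2, 191.7], [191.8, 185.8], [264.3, 173.8], [128.8, 173.9]]
```

View pics/w2z.png

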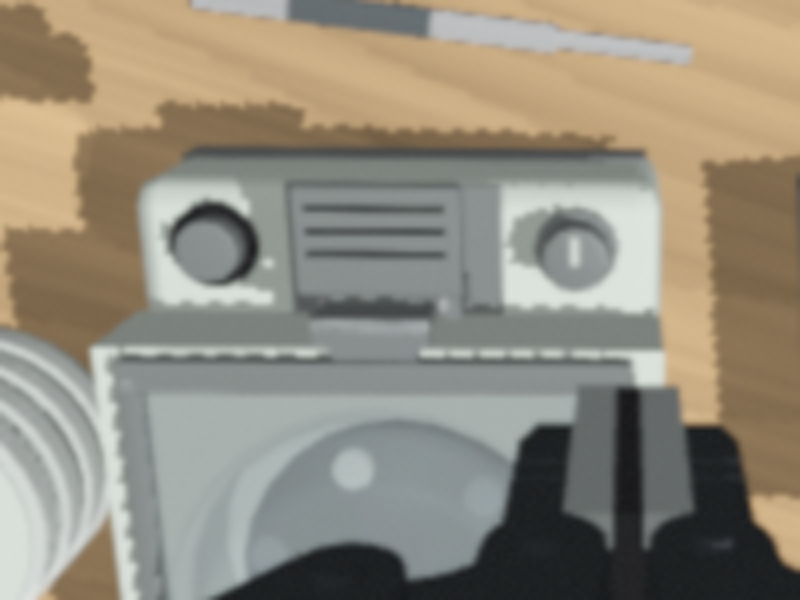

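Request:
{"method": "arm_command", "body": {"plan": [[-0.02,0.3,-0.3,0],[-0.02,0.6,-0.65,0],[-0.02,0.9,-0.65,0],[-0.02,0.9,-0.65,0]]}}

```text
time: 3.25
position: [0.4622, -0.1427, 0.137]
eef_rot: [-0.696, -0.109, 0.115, 0.701]
contact_force: [-0.7, 0.3, -0.9]
opening: 0.0
```

Request:
{"method": "arm_command", "body": {"plan": [[0,0.2,0,0],[0,0.32,0,0],[0,0.32,0,0]]}}

```text
time: 3.55
position: [0.4647, -0.144, 0.1086]
eef_rot: [-0.697, -0.112, 0.113, 0.699]
contact_force: [-0.5, 0.8, -0.1]
opening: 0.0002
```

Run:
```python
from h import *
togo((-96,1,100))
im=save('wrist','w3.png')
im=save('scene','s3.png')
im=cv2.imread('pics/s3.png'); cv2.imwrite('pics/s3z.png',cv2.resize(im[130:280,130:330],None,fx=4,fy=4,interpolation=cv2.INTER_CUBIC))
```

```text
t 3.55 cent-frame mm [-97.    1.9 108.6] F [-0.52  0.84 -0.12] open 0.0001533946440018109
tool shift mm [ 1.1  8.6 -0.9]
axes: x [ 0.949  0.315 -0.002] y [-0.003  0.002 -1.   ] z [-0.315  0.949  0.002]
heading of tool x 18.33263771008124
```

View pics/w3.png

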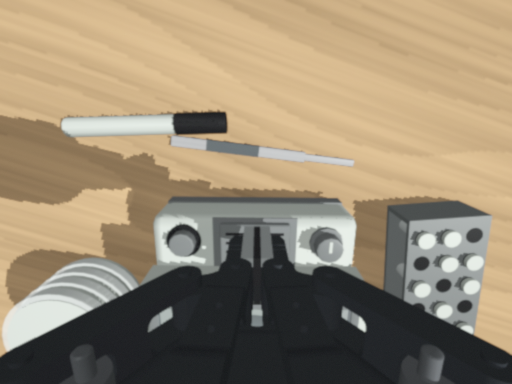

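View pics/s3z.png

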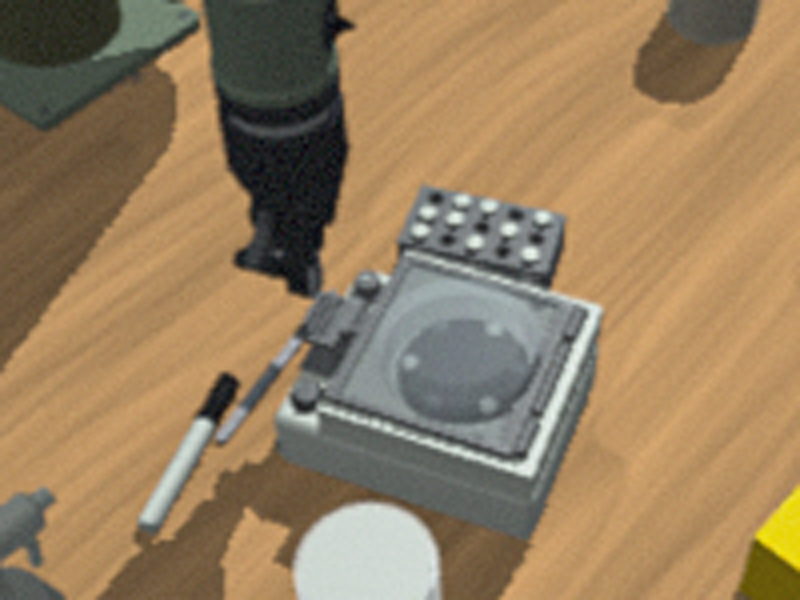

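Request:
{"method": "arm_command", "body": {"plan": [[0.01,0.18,0,0],[0.01,0.22,0,0],[0.01,0.24,0,0],[0.01,0.26,0,0],[0.01,0.26,0,0]]}}

```text
time: 4.15
position: [0.4669, -0.1457, 0.0838]
eef_rot: [0.698, 0.112, -0.112, -0.698]
contact_force: [-1.2, -0.8, 1.3]
opening: -0.0001
```

Run:
```python
from h import *
togo((-96,1,80))
im=save('scene','s4.png')
im=cv2.imread('pics/s4.png'); cv2.imwrite('pics/s4z.png',cv2.resize(im[130:280,130:330],None,fx=4,fy=4,interpolation=cv2.INTER_CUBIC))
```

```text
t 4.15 cent-frame mm [-95.5  -0.4  83.8] F [-1.15 -0.81  1.28] open -9.41380644858878e-05
tool shift mm [-0.5  3.8  1.4]
axes: x [0.95  0.313 0.   ] y [ 0. -0. -1.] z [-0.313  0.95  -0.   ]
heading of tool x 18.23362510036324
```

View pics/s4z.png

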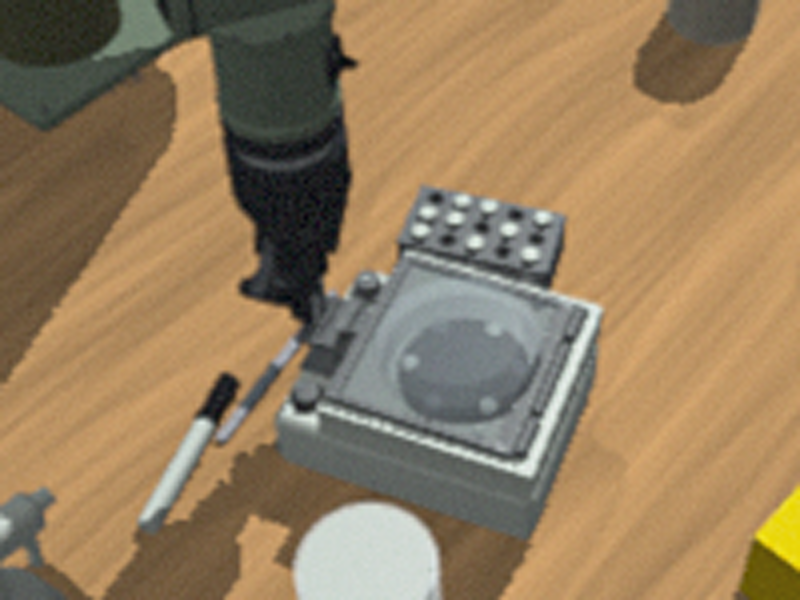

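Request:
{"method": "arm_command", "body": {"plan": [[0,0.02,0,0],[0,0.035,0,0],[0,0.05,0,0],[0,0.05,0,0],[0,0.05,0,0]]}}

```text
time: 4.7
position: [0.4666, -0.1458, 0.0783]
eef_rot: [0.698, 0.112, -0.112, -0.698]
contact_force: [-1.8, -1.8, 2.9]
opening: -0.0001
```

Run:
```python
from h import *
togo((-96,1,80))
im=save('scene','s5.png')
im=cv2.imread('pics/s5.png'); cv2.imwrite('pics/s5z.png',cv2.resize(im[130:280,130:330],None,fx=4,fy=4,interpolation=cv2.INTER_CUBIC))
```

```text
t 4.7 cent-frame mm [-95.8  -0.5  78.3] F [-1.75 -1.76  2.86] open -0.00014361842221517426
tool shift mm [-0.2 -1.7  1.5]
axes: x [ 0.95   0.313 -0.   ] y [-0. -0. -1.] z [-0.313  0.95  -0.   ]
heading of tool x 18.234262082505218
```

View pics/s5z.png

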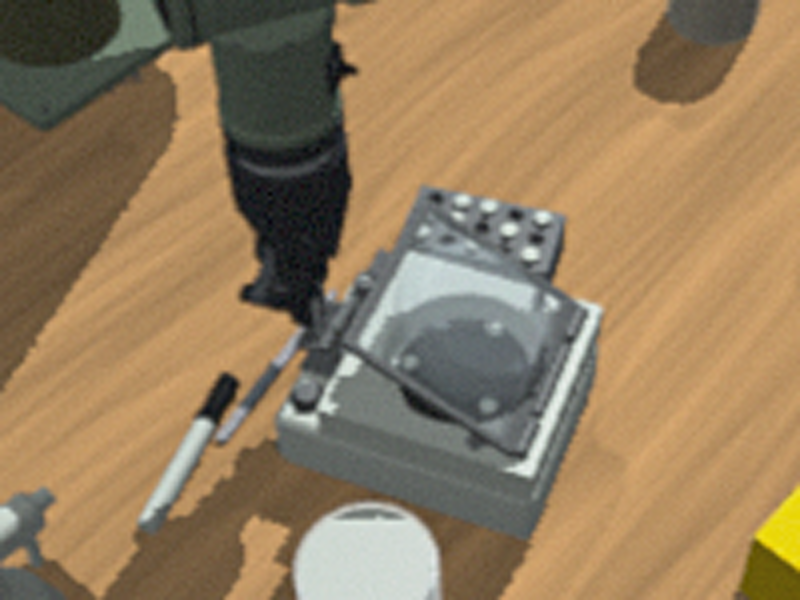

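Request:
{"method": "arm_command", "body": {"plan": [[0,-0.05,0,0],[-0.02,-0.15,0,0],[-0.08,-0.25,0,0],[-0.08,-0.4,0,0],[-0.08,-0.4,0,0]]}}

```text
time: 5.25
position: [0.4608, -0.1489, 0.121]
eef_rot: [0.699, 0.114, -0.11, -0.697]
contact_force: [0.8, -0.3, 0.2]
opening: 0.0
```

Run:
```python
from h import *
togo((-70,0,131))
im=save('scene','s6.png');save('wrist','w6.png')
im=cv2.imread('pics/s6.png'); cv2.imwrite('pics/s6z.png',cv2.resize(im[130:280,130:330],None,fx=4,fy=4,interpolation=cv2.INTER_CUBIC))
for t in(.4,.5,.6):
  e=[c2w((80-135*np.cos(t),y,92.5+135*np.sin(t))) for y in(-67,67)]
  print(t,np.round((proj('scene',e)-[130,130])*4).tolist())
```

```text
t 5.25 cent-frame mm [-102.4   -1.5  121. ] F [ 0.82 -0.31  0.15] open 4.741897273138476e-05
tool shift mm [32.4 -9.9  1.5]
axes: x [0.95  0.313 0.004] y [ 0.005 -0.002 -1.   ] z [-0.313  0.95  -0.004]
heading of tool x 18.225910195627037
0.4 [[329.0, 352.0], [409.0, 207.0]]
0.5 [[336.0, 343.0], [417.0, 197.0]]
0.6 [[345.0, 335.0], [426.0, 188.0]]
```

View pics/s6z.png

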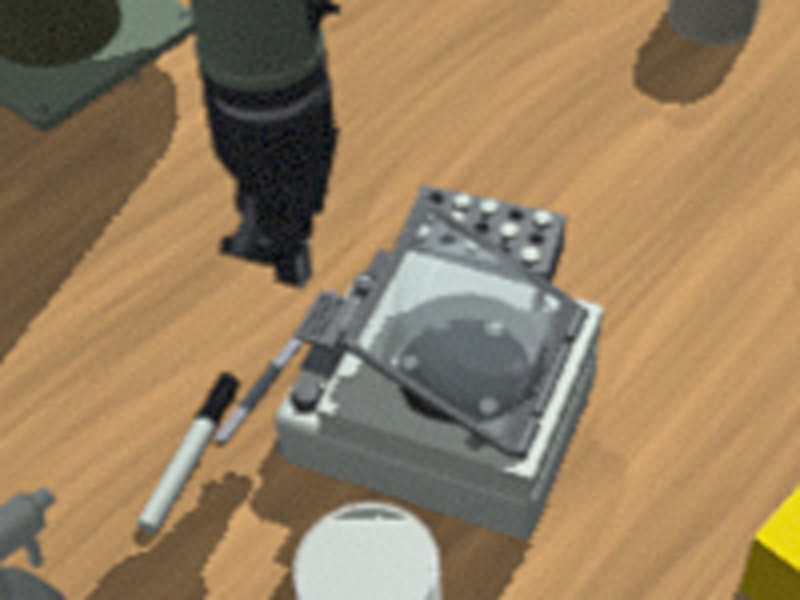

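View pics/w6.png

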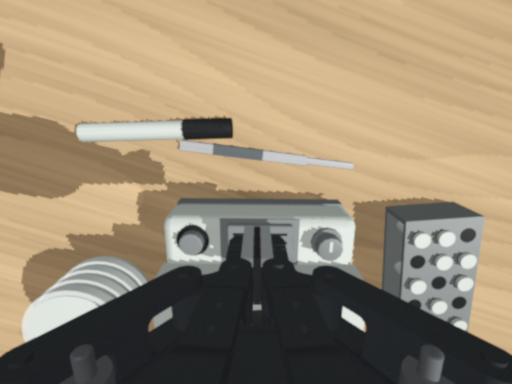

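Request:
{"method": "arm_command", "body": {"plan": [[0.15,-0.1,0.02,0],[0.3,-0.1,0.02,0],[0.3,-0.1,0.02,0]]}}

```text
time: 5.65
position: [0.4886, -0.1364, 0.1282]
eef_rot: [0.698, 0.113, -0.112, -0.698]
contact_force: [-0.1, -0.3, -0.2]
opening: -0.0001
```

Request:
{"method": "arm_command", "body": {"plan": [[0.06,0,0,0],[0.12,-0.02,0,0],[0.18,-0.07,0,0],[0.24,-0.13,0,0],[0.3,-0.19,0,0]]}}

```text
time: 6.15
position: [0.5126, -0.128, 0.1476]
eef_rot: [-0.698, -0.109, 0.115, 0.698]
contact_force: [-12.3, -3.5, 7.4]
opening: 0.0001
```

```bash
cat > look.py <<'E'
from h import *
import sys
k=sys.argv[1]; tgt=eval(sys.argv[2])
togo(tgt)
save('scene','s%s.png'%k)
im=cv2.imread('pics/s%s.png'%k); cv2.imwrite('pics/s%sz.png'%k,cv2.resize(im[100:250,150:350],None,fx=4,fy=4,interpolation=cv2.INTER_CUBIC))
for t in(.6,.8,1.,1.2,1.4,1.57,1.7,1.8,1.85):
  e=[c2w((80-135*np.cos(t),y,92.5+135*np.sin(t))) for y in(-67,67)]
  print(t,np.round((proj('scene',e)-[150,100])*4).tolist())
E
python3 look.py 7 "(-31,0,165)"
```

```text
t 6.15 cent-frame mm [-46.6   2.1 147.6] F [-12.27  -3.53   7.37] open 9.720111725213287e-05
tool shift mm [ 15.4 -17.6  -2.1]
axes: x [ 0.95   0.313 -0.008] y [-0.008 -0.001 -1.   ] z [-0.313  0.95   0.001]
heading of tool x 18.26814102859869
0.6 [[265.0, 455.0], [346.0, 308.0]]
0.8 [[289.0, 441.0], [370.0, 292.0]]
1.0 [[321.0, 433.0], [400.0, 282.0]]
1.2 [[359.0, 431.0], [436.0, 278.0]]
1.4 [[401.0, 435.0], [475.0, 280.0]]
1.57 [[439.0, 444.0], [510.0, 287.0]]
1.7 [[469.0, 454.0], [536.0, 295.0]]
1.8 [[491.0, 463.0], [557.0, 303.0]]
1.85 [[502.0, 468.0], [567.0, 308.0]]
```

View pics/s7z.png

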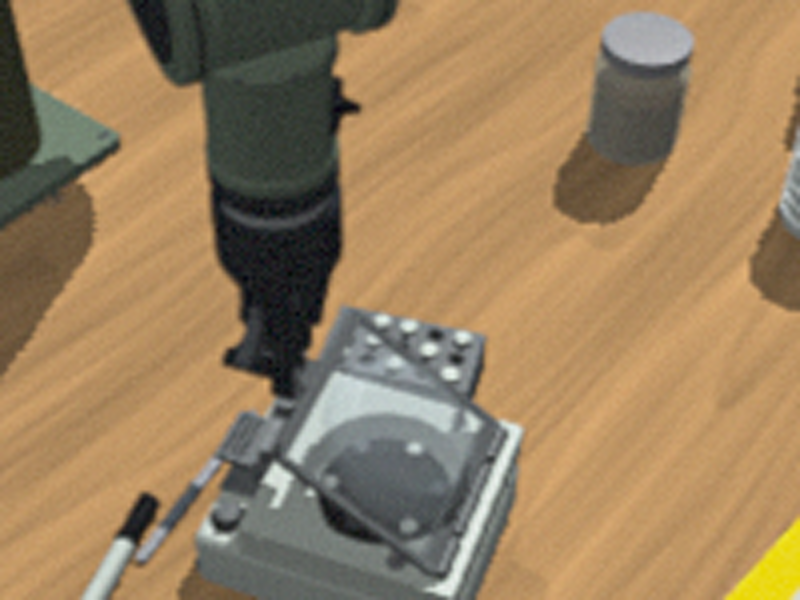

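Request:
{"method": "arm_command", "body": {"plan": [[-0.06,0,0,0],[-0.05,-0.08,0,0],[-0.01,-0.15,0,0]]}}

```text
time: 6.5
position: [0.5146, -0.1276, 0.1629]
eef_rot: [-0.698, -0.112, 0.112, 0.698]
contact_force: [-0.7, 0.0, 0.3]
opening: -0.0001
```

```bash
python3 look.py 8 "(-31,0,165)"
```

```text
t 6.5 cent-frame mm [-44.6   1.8 162.9] F [-0.71  0.02  0.29] open -7.880287790366722e-05
tool shift mm [13.6 -2.1 -1.8]
axes: x [0.95  0.312 0.   ] y [ 0.  0. -1.] z [-0.312  0.95   0.   ]
heading of tool x 18.198789084516147
0.6 [[265.0, 455.0], [346.0, 308.0]]
0.8 [[289.0, 441.0], [370.0, 292.0]]
1.0 [[321.0, 433.0], [400.0, 282.0]]
1.2 [[359.0, 431.0], [436.0, 278.0]]
1.4 [[401.0, 435.0], [475.0, 280.0]]
1.57 [[439.0, 444.0], [510.0, 287.0]]
1.7 [[469.0, 454.0], [536.0, 295.0]]
1.8 [[491.0, 463.0], [557.0, 303.0]]
1.85 [[502.0, 468.0], [567.0, 308.0]]
```

View pics/s8z.png

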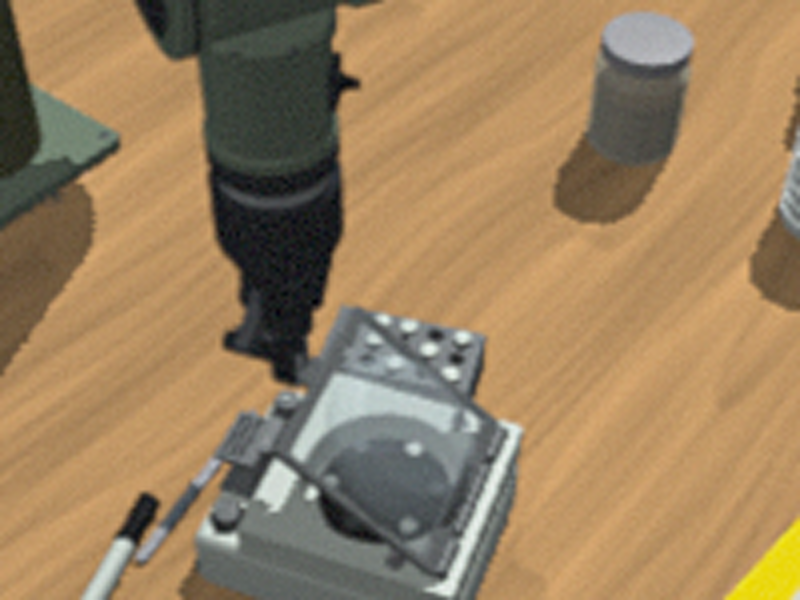

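Request:
{"method": "arm_command", "body": {"plan": [[-0.15,0,-0.02,0],[-0.15,0.25,-0.02,0],[-0.15,0.25,-0.02,0],[-0.15,0.25,-0.02,0]]}}

```text
time: 6.95
position: [0.5, -0.1342, 0.1368]
eef_rot: [-0.698, -0.111, 0.112, 0.699]
contact_force: [-0.3, -0.4, 0.0]
opening: 0.0006
```

```bash
python3 look.py 9 "(-53,0,138)" | head -3
```

```text
t 6.95 cent-frame mm [-6.050e+01  1.000e-01  1.368e+02] F [-0.31 -0.38  0.04] open 0.0005515716220172886
tool shift mm [ 7.5 -1.2 -0.1]
axes: x [ 0.95   0.313 -0.001] y [-0.002  0.001 -1.   ] z [-0.313  0.95   0.001]
```

View pics/s9z.png

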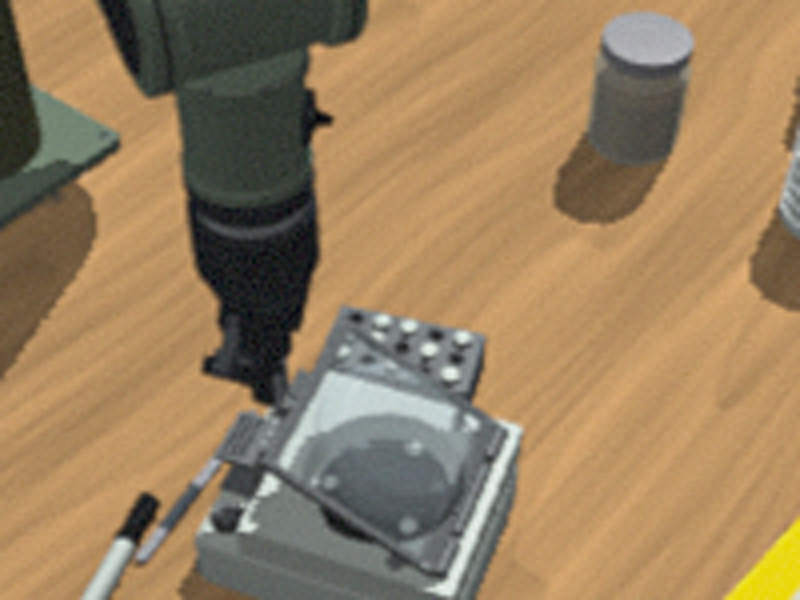

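Request:
{"method": "arm_command", "body": {"plan": [[0.085,0,0,0],[0.12,-0.08,0,0],[0.17,-0.16,0,0],[0.22,-0.235,0,0],[0.27,-0.3,0,0]]}}

```text
time: 7.5
position: [0.5279, -0.1256, 0.1686]
eef_rot: [0.698, 0.113, -0.111, -0.698]
contact_force: [-0.1, -0.4, 0.5]
opening: 0.0001
```

```bash
python3 look.py 10 "(-13,0,188)"
```

```text
t 7.5 cent-frame mm [-31.3  -0.4 168.6] F [-0.08 -0.36  0.51] open 6.303789378219376e-05
tool shift mm [ 18.3 -19.4   0.4]
axes: x [0.95  0.313 0.002] y [ 0.002 -0.    -1.   ] z [-0.313  0.95  -0.001]
heading of tool x 18.242072559047227
0.6 [[265.0, 455.0], [346.0, 308.0]]
0.8 [[289.0, 441.0], [370.0, 292.0]]
1.0 [[321.0, 433.0], [400.0, 282.0]]
1.2 [[359.0, 431.0], [436.0, 278.0]]
1.4 [[401.0, 435.0], [475.0, 280.0]]
1.57 [[439.0, 444.0], [510.0, 287.0]]
1.7 [[469.0, 454.0], [536.0, 295.0]]
1.8 [[491.0, 463.0], [557.0, 303.0]]
1.85 [[502.0, 468.0], [567.0, 308.0]]
```

View pics/s10z.png

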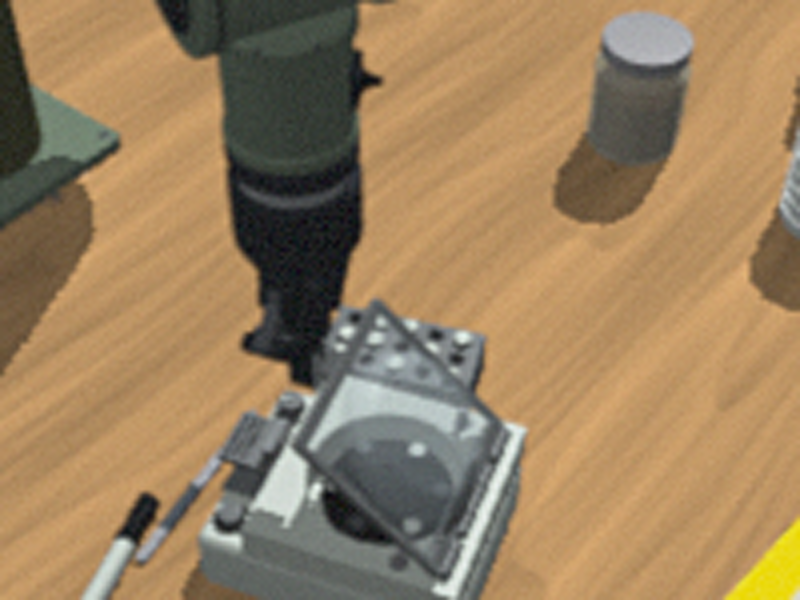

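Request:
{"method": "arm_command", "body": {"plan": [[0.08,-0.085,0,0],[0.155,-0.155,0,0],[0.22,-0.205,0,0],[0.29,-0.25,0,0],[0.36,-0.29,0,0]]}}

```text
time: 8.05
position: [0.5615, -0.1144, 0.1968]
eef_rot: [0.698, 0.112, -0.112, -0.698]
contact_force: [-0.4, -0.9, -0.2]
opening: -0.0003
```

```bash
python3 look.py 11 "(21,0,204)"
```

```text
t 8.05 cent-frame mm [  4.1  -0.3 196.8] F [-0.37 -0.92 -0.23] open -0.00028196150089900083
tool shift mm [16.9 -7.2  0.3]
axes: x [0.95  0.313 0.   ] y [ 0. -0. -1.] z [-0.313  0.95  -0.   ]
heading of tool x 18.23932598197782
0.6 [[265.0, 455.0], [346.0, 308.0]]
0.8 [[289.0, 441.0], [370.0, 292.0]]
1.0 [[321.0, 433.0], [400.0, 282.0]]
1.2 [[359.0, 431.0], [436.0, 278.0]]
1.4 [[401.0, 435.0], [475.0, 280.0]]
1.57 [[439.0, 444.0], [510.0, 287.0]]
1.7 [[469.0, 454.0], [536.0, 295.0]]
1.8 [[491.0, 463.0], [557.0, 303.0]]
1.85 [[502.0, 468.0], [567.0, 308.0]]
```

View pics/s11z.png

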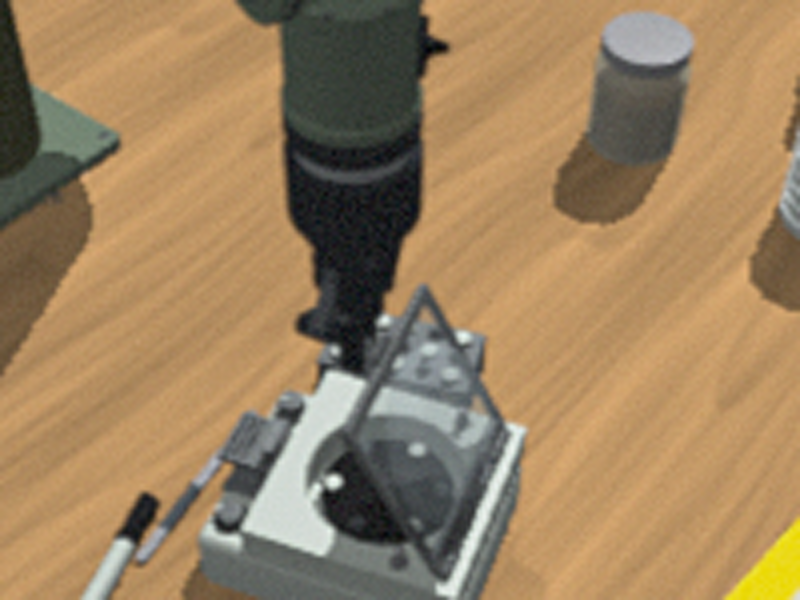

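Request:
{"method": "arm_command", "body": {"plan": [[0.09,-0.03,0,0],[0.18,-0.04,0,0],[0.27,-0.04,0,0],[0.36,-0.04,0,0],[0.45,-0.04,0,0]]}}

```text
time: 8.6
position: [0.6042, -0.1001, 0.2]
eef_rot: [-0.698, -0.112, 0.112, 0.698]
contact_force: [-0.9, 0.2, 0.1]
opening: -0.0001
```

```bash
python3 look.py 12 "(93,0,195)"
```

```text
t 8.6 cent-frame mm [ 4.91e+01 -1.00e-01  2.00e+02] F [-0.94  0.23  0.07] open -8.513185142528833e-05
tool shift mm [43.9  5.   0.1]
axes: x [ 0.95   0.313 -0.   ] y [-0.  0. -1.] z [-0.313  0.95   0.   ]
heading of tool x 18.235397900571527
0.6 [[265.0, 455.0], [346.0, 308.0]]
0.8 [[289.0, 441.0], [370.0, 292.0]]
1.0 [[321.0, 433.0], [400.0, 282.0]]
1.2 [[359.0, 431.0], [436.0, 278.0]]
1.4 [[401.0, 435.0], [475.0, 280.0]]
1.57 [[439.0, 444.0], [510.0, 287.0]]
1.7 [[469.0, 454.0], [536.0, 295.0]]
1.8 [[491.0, 463.0], [557.0, 303.0]]
1.85 [[502.0, 468.0], [567.0, 308.0]]
```

View pics/s12z.png

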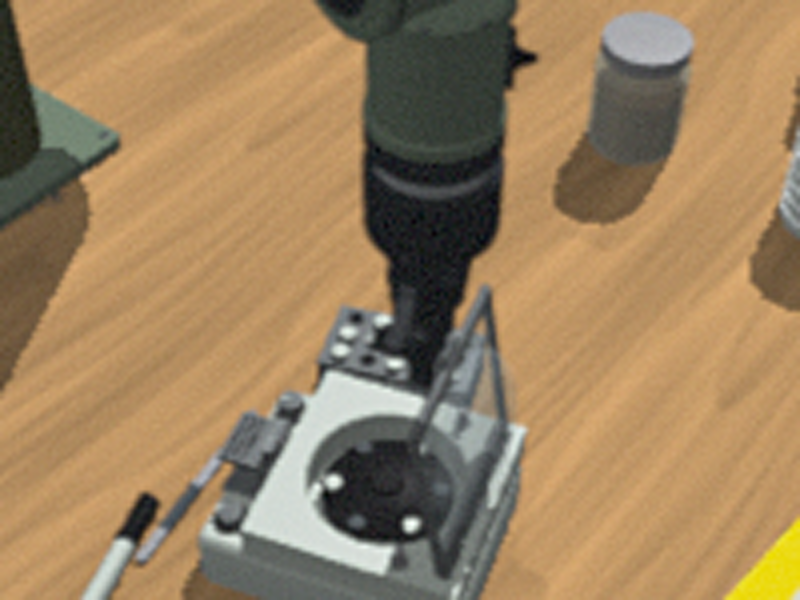

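Request:
{"method": "arm_command", "body": {"plan": [[0.08,0,0,0],[0.16,0,0,0],[0.24,0,0,0],[0.31,0,0,0],[0.36,0,0,0]]}}

```text
time: 9.15
position: [0.6383, -0.089, 0.2002]
eef_rot: [-0.698, -0.112, 0.112, 0.698]
contact_force: [0.4, -0.2, -1.0]
opening: -0.0
```

```bash
python3 look.py 13 "(93,0,200)"
```

```text
t 9.15 cent-frame mm [ 8.500e+01 -2.000e-01  2.002e+02] F [ 0.44 -0.18 -0.95] open -1.3402159584318382e-05
tool shift mm [8.  0.2 0.2]
axes: x [ 0.95   0.313 -0.   ] y [-0.  0. -1.] z [-0.313  0.95   0.   ]
heading of tool x 18.2412824633137
0.6 [[265.0, 455.0], [346.0, 308.0]]
0.8 [[289.0, 441.0], [370.0, 292.0]]
1.0 [[321.0, 433.0], [400.0, 282.0]]
1.2 [[359.0, 431.0], [436.0, 278.0]]
1.4 [[401.0, 435.0], [475.0, 280.0]]
1.57 [[439.0, 444.0], [510.0, 287.0]]
1.7 [[469.0, 454.0], [536.0, 295.0]]
1.8 [[491.0, 463.0], [557.0, 303.0]]
1.85 [[502.0, 468.0], [567.0, 308.0]]
```

View pics/s13z.png

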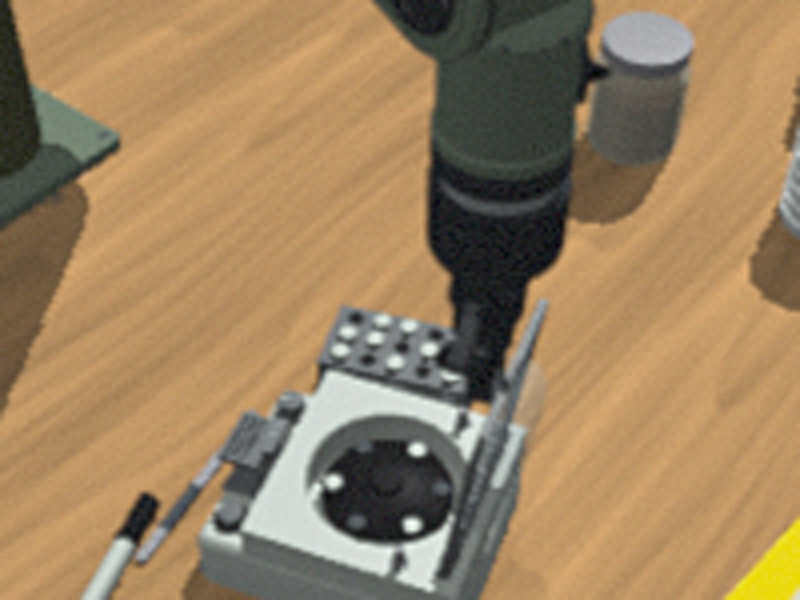

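Request:
{"method": "arm_command", "body": {"plan": [[0.03,0,0,0],[0.06,0,0,0],[0.08,0,0,0],[0.1,0,0,0],[0.1,0,0,0]]}}

```text
time: 9.7
position: [0.6474, -0.086, 0.2003]
eef_rot: [0.698, 0.112, -0.112, -0.698]
contact_force: [-0.0, -0.5, 0.7]
opening: 0.0002
```

```bash
python3 look.py 14 "(98,0,200)"
```

```text
t 9.7 cent-frame mm [ 9.450e+01 -2.000e-01  2.003e+02] F [-0.   -0.52  0.72] open 0.00018432287356558825
tool shift mm [3.5 0.3 0.2]
axes: x [0.95  0.313 0.   ] y [ 0. -0. -1.] z [-0.313  0.95  -0.   ]
heading of tool x 18.236099464849033
0.6 [[265.0, 455.0], [346.0, 308.0]]
0.8 [[289.0, 441.0], [370.0, 292.0]]
1.0 [[321.0, 433.0], [400.0, 282.0]]
1.2 [[359.0, 431.0], [436.0, 278.0]]
1.4 [[401.0, 435.0], [475.0, 280.0]]
1.57 [[439.0, 444.0], [510.0, 287.0]]
1.7 [[469.0, 454.0], [536.0, 295.0]]
1.8 [[491.0, 463.0], [557.0, 303.0]]
1.85 [[502.0, 468.0], [567.0, 308.0]]
```

View pics/s14z.png

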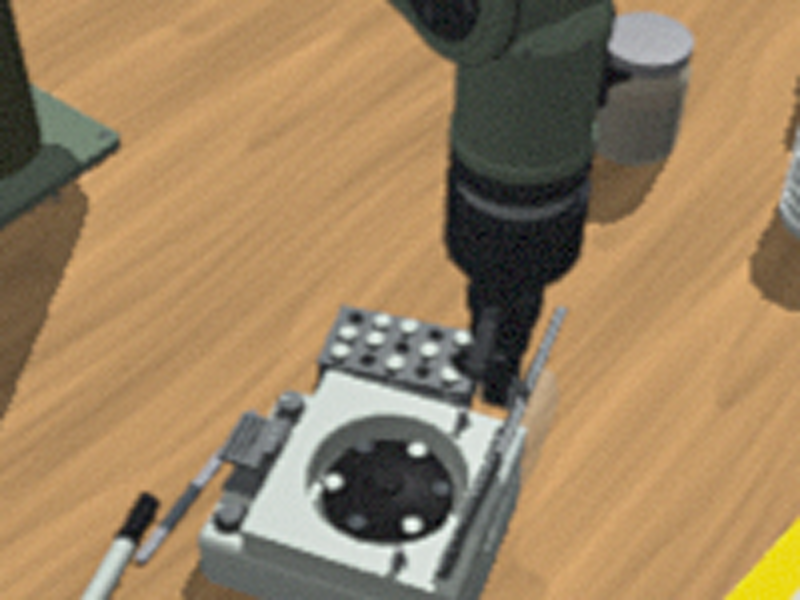

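Request:
{"method": "arm_command", "body": {"plan": [[0.01,0,0,0],[0.02,0,0,0],[0.03,0,0,0],[0.03,0,0,0]]}}

```text
time: 10.15
position: [0.6502, -0.0851, 0.2003]
eef_rot: [0.698, 0.112, -0.112, -0.698]
contact_force: [-0.4, -0.0, -0.1]
opening: -0.0001
```

```bash
python3 look.py 15 "(98,0,200)"|head -2; python3 -c "
from h import *
for i in range(3): imaging.grab_frame('wrist'); st()"
```

```text
t 10.15 cent-frame mm [ 9.750e+01 -2.000e-01  2.003e+02] F [-0.42 -0.04 -0.08] open -0.0001260143696630892
tool shift mm [0.5 0.3 0.2]
t 10.25 cent-frame mm [ 9.740e+01 -2.000e-01  2.003e+02] F [ 0.31 -0.43 -0.45] open 0.00022522975358645305
t 10.3 cent-frame mm [ 9.730e+01 -2.000e-01  2.003e+02] F [0.55 0.31 0.97] open -9.08101233594204e-05
t 10.35 cent-frame mm [ 9.740e+01 -2.000e-01  2.003e+02] F [0.03 0.11 0.07] open -0.00010465490316763723
```

Request:
{"method": "arm_command", "body": {"plan": [[0.01,0,0,0],[0.015,0,0,0],[0.015,0,0,0]]}}

```text
time: 10.65
position: [0.6515, -0.0846, 0.2003]
eef_rot: [0.698, 0.112, -0.112, -0.698]
contact_force: [-0.2, -0.6, 0.5]
opening: 0.0
```

```bash
python3 look.py 16 "(98,0,200)"; python3 -c "
from h import *
for i in range(2): imaging.grab_frame('wrist'); st()"
```

```text
t 10.65 cent-frame mm [ 9.890e+01 -2.000e-01  2.003e+02] F [-0.18 -0.6   0.53] open 4.375598614414877e-06
tool shift mm [-0.9  0.3  0.2]
axes: x [0.95  0.313 0.   ] y [ 0. -0. -1.] z [-0.313  0.95  -0.   ]
heading of tool x 18.238257644864866
0.6 [[265.0, 455.0], [346.0, 308.0]]
0.8 [[289.0, 441.0], [370.0, 292.0]]
1.0 [[321.0, 433.0], [400.0, 282.0]]
1.2 [[359.0, 431.0], [436.0, 278.0]]
1.4 [[401.0, 435.0], [475.0, 280.0]]
1.57 [[439.0, 444.0], [510.0, 287.0]]
1.7 [[469.0, 454.0], [536.0, 295.0]]
1.8 [[491.0, 463.0], [557.0, 303.0]]
1.85 [[502.0, 468.0], [567.0, 308.0]]
t 10.75 cent-frame mm [ 9.890e+01 -2.000e-01  2.003e+02] F [ 0.53  0.79 -0.92] open 0.00012647953626527487
t 10.8 cent-frame mm [ 98.9  -0.3 200.3] F [ 0.63 -0.2   0.31] open 5.960224077548327e-05
```

View pics/s16z.png

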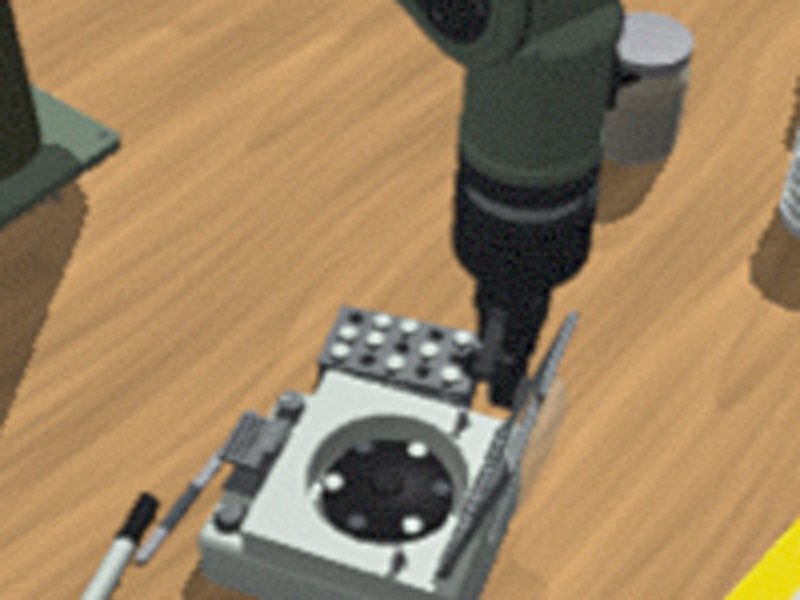

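Request:
{"method": "arm_command", "body": {"plan": [[0.01,0,0,0],[0.02,0,0,0],[0.02,0,0,0]]}}

```text
time: 11.1
position: [0.6535, -0.084, 0.2003]
eef_rot: [-0.698, -0.112, 0.112, 0.698]
contact_force: [0.2, 0.2, -0.6]
opening: -0.0002
```

```bash
python3 look.py 17 "(98,0,200)"|head -1; python3 -c "
from h import *
for i in range(2): imaging.grab_frame('wrist'); st()"
```

```text
t 11.1 cent-frame mm [ 1.010e+02 -2.000e-01  2.003e+02] F [ 0.23  0.18 -0.64] open -0.00018891139280047614
t 11.2 cent-frame mm [ 1.009e+02 -2.000e-01  2.003e+02] F [0.07 0.01 0.24] open 0.00012561809356762473
t 11.25 cent-frame mm [100.9  -0.3 200.3] F [ 0.71  0.04 -0.87] open 0.00039373311805634514
```

View pics/s17z.png

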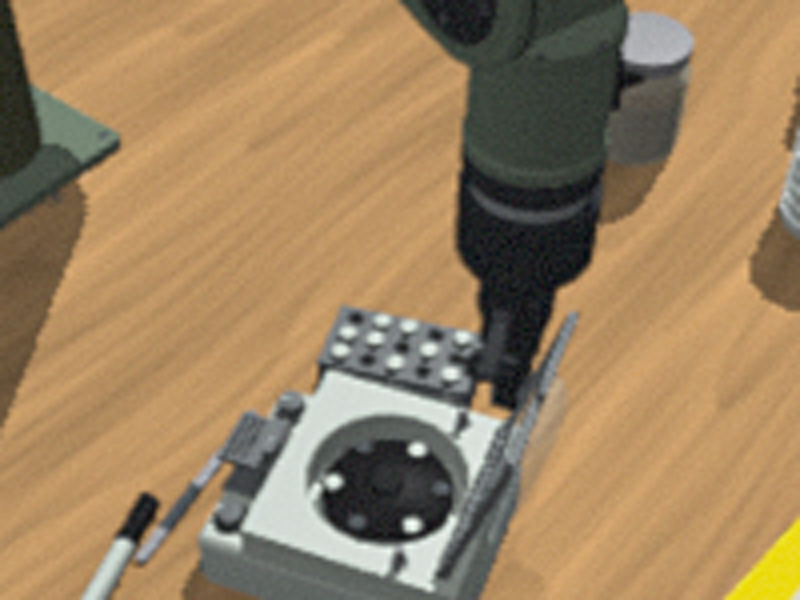

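Request:
{"method": "arm_command", "body": {"plan": [[-0.15,0,0,0],[-0.4,0,0,0],[-0.7,-0.2,0,0],[-1,-0.5,0,0],[-1,-0.8,0,0]]}}

```text
time: 11.75
position: [0.5548, -0.1158, 0.28]
eef_rot: [-0.698, -0.11, 0.113, 0.699]
contact_force: [0.7, 0.1, 0.4]
opening: 0.0001
```

Request:
{"method": "arm_command", "body": {"plan": [[-0.4,0,0,0],[-0.8,0,0,0],[-0.8,0,0,0],[-0.8,0,0,0]]}}

```text
time: 12.15
position: [0.4822, -0.1405, 0.2807]
eef_rot: [0.698, 0.112, -0.111, -0.698]
contact_force: [0.3, 0.3, -0.5]
opening: -0.0
```

```bash
python3 look.py 18 "(98,0,200)"|head -1; python3 -c "
from h import *
save('top','t18.png'); st()
im=cv2.imread('pics/t18.png'); cv2.imwrite('pics/t18z.png',cv2.resize(im[90:270,200:400],None,fx=4,fy=3.3,interpolation=cv2.INTER_CUBIC)[:594])"
```

```text
t 12.15 cent-frame mm [-79.4  -0.3 280.7] F [ 0.27  0.31 -0.47] open -4.36512521435848e-06
t 12.25 cent-frame mm [-78.3  -0.5 280.6] F [ 0.81  0.43 -0.58] open 0.000134056213949608
```

View pics/s18z.png

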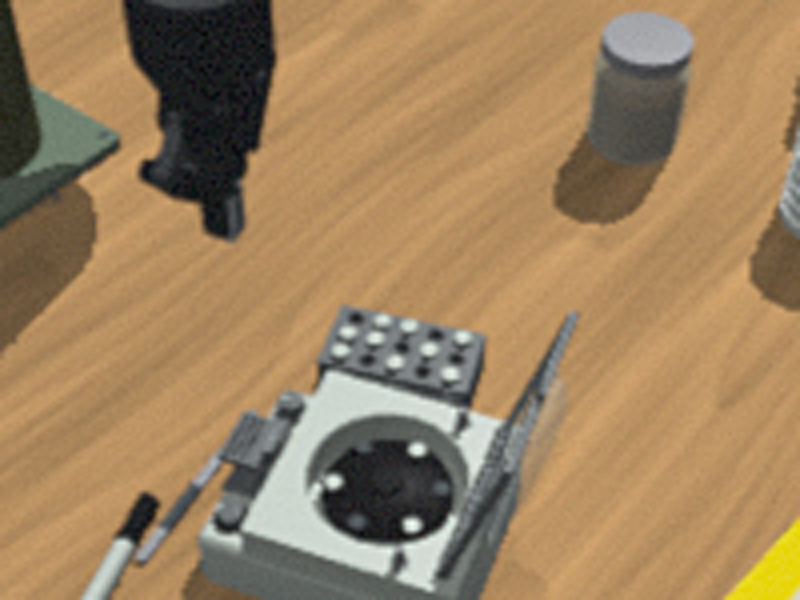

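View pics/t18z.png

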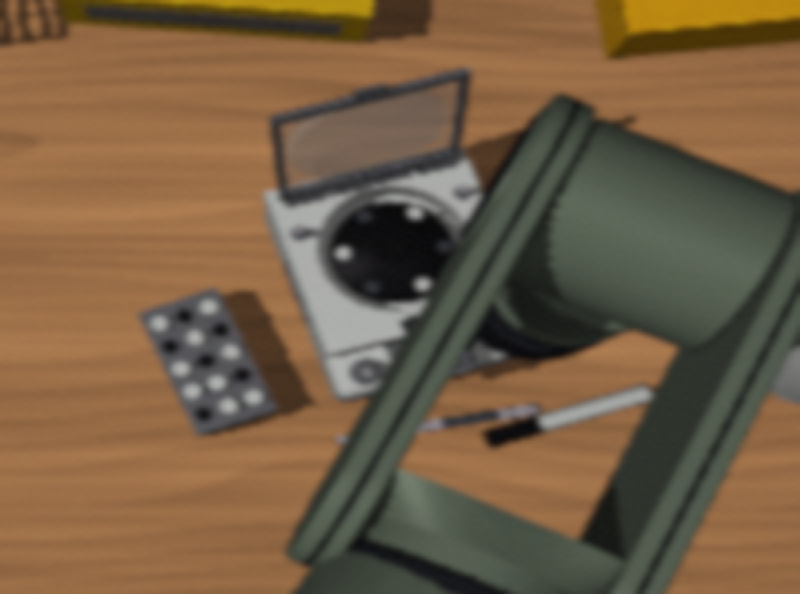

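```bash
python3 -c "
from rig import job
print(job.close_job())"
```

```text
the job is handed in; nothing more can be done
None
```

The centrifuge is open and the job is handed in. I pressed the tab with the shut fingertips, the lid sprang ajar to about 0.55 rad by itself, and I pushed it over to its stop. Handing in returns no verdict, so this rests on my own checks.

- **Final state:** In the last pictures, at about 12 s of the 48 s allowed, the lid is leaning back at about 1.85 rad. Its far corner stayed at the same pixel after I withdrew. The tab and run key look up, and the arm is clear of everything.
- **Centrifuge and bystanders:** The centrifuge moved no more than 1–2 mm. The rack, marker, scalpel and jar stand where they were. The arm hid part of the dish stack side in the last top view, so I did not check that side again.
- **Hard first push:** My first push on the ajar lid went straight back and jammed against the hinge, with about 14 N at the wrist. Friction held the finger on the lid's tongue. I backed off and pushed again up along the lid's arc, where the readings stayed near 1 N or less.
- **What disagreed:** The first wrist picture, taken while the arm was still settling, put the centrifuge about 7 mm from where the other two cameras did. Once the arm was still they agreed to about 2 mm. I saw no clear force when the lid reached its stop; I judged it from the lid no longer moving when the finger advanced 2 mm more.

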